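# Turn the cutlery cup mouth-down to drain

### The job

The washed square metal cutlery cup stands mouth-up on the steel counter. Turn it over and leave it standing mouth-down, with its whole rim resting on the ribbed rubber drain mat, so that it drains. Leave the bowl, the mug and the soap bottle where they are.

Things in the scene. Friction and masses are not known exactly. Their poses are not given: they have to be found in the camera images.
- cutlery_cup: Square straight-sided open cup of bare metal with rows of small dark drain dots, 60 x 60 mm, 120 mm tall, walls and floor 3 mm, about 0.2 kg. Origin: centre of the outside of its closed bottom; z runs along its axis from bottom to open mouth, x and y are square to its flat sides. Starts mouth-up (z up); laid on a flat side it does not roll.
- drain_mat: Fixed flat black ribbed rubber mat, 220 mm along its x, 200 mm along its y, 8 mm thick. Origin: centre of its underside, on the counter; z up, so the surface things stand on is 8 mm above the origin.
- bowl: Bystander: white round bowl standing mouth-up, 140 mm across, 60 mm tall. Origin: centre of its underside.
- mug: Bystander: white round mug standing mouth-up, 82 mm across, 95 mm tall, with a handle at its +y side. Origin: centre of its underside.
- soap: Bystander: white plastic bottle standing upright, 70 mm across, 190 mm tall. Origin: centre of its underside.
Not all that is in view belongs to the job. Several things have the shape of the cutlery_cup; the one meant has the colours described above.

How it is judged:
By the outcome, as a careful person would: the job done as asked, in the order asked, and still so for the second after the job is handed in, with the robot touching nothing.
It also fails if it takes over 64 s, if anything falls off the work surface, if the arm or the gripper's body presses on something with over 40 N, if the wrist force passes 120 N, or if a joint passes its speed limit or range.

### The arm

A 6-joint arm with a two-finger parallel gripper is mounted at the origin on the work surface. World frame = base frame: x ahead of the robot, y to its left, z up, the work surface at z = 0. Lengths are in m, angles in rad, forces in N, time in s.
With the tool pointing down it reaches from about 0.4 to 0.825 m from the base axis. Payload 7 kg.
Tool frame: the origin (TCP) lies at the very end of the fingers, on their centre line; the grasp point (between the pads) lies 19 mm behind it; z points along the fingers, y is the line along which they close (so a half turn about z gives the same grasp; the last joint's range is limited). The gripper opens to 88 mm and grips with 3 to 60 N. Pads are 19 mm wide; open, the fingers measure 130 mm over their backs; the gripper's body (78 mm by 193 mm) begins 47 mm behind the grasp point.
Start: joints at [-0.816, 0.359, 0.012, 0, -1.224, -0.288], TCP at [0.304, -0.603, 0.227] pointing down, gripper open.
Joint ranges: [-3.07, 3.07], [-1.43, 2.12], [-1.02, 1.25], [-3.03, 1.67], [-3.05, -0], [-3.03, 3.03]. Speed limits (rad/s): [2.39, 2.39, 3.01, 3.14, 3.14, 3.14].

### API

Orientations are given as [roll, pitch, yaw] about the fixed x, y, z axes, in that order (R = Rz(yaw) Ry(pitch) Rx(roll)).
In Python, from station import * gives the robot as it stands.
- The arm moves only by the tool servo_tool, never from a script. Its argument "moves" is a list of rows, each an object of numbers: "jaw": the opening, from 0 (shut) to 1 (fully open); "dx", "dy", "dz": the shift along the world's x, y, z in m; "roll": the turn about the world's z in degrees. A call has exactly 10 rows; each row shifts and turns the commanded pose from where the row before left it; what a row does not reach is not made up. A row lasts 1/8 s, in which the tool goes at most 62.5 mm and 10.7 degrees, less where a joint would pass 70% of its speed; a pose out of reach is approached as far as the arm can. A call with a gripper value outside its range is refused whole. The fingers move at their own pace and stop on an object; "newtons" is the grip in N (left out, the last holds). Time passes only in rows, so rows that do not move let the fingers close, or fill a call up. It gives the time, the measured TCP pose, the force, the opening and the grip force at its end, in the units of the state.
- get_state(): the state, without advancing time (a new reading comes with each control period).
- grab_frame(name): name is "scene" or "top" or "wrist"; returns (picture, depth): 384x512x3 uint8, red, green, blue; 384x512 float32, m along the optical axis (not along the pixel's ray), 0 where there is no reading.
- calibration(name): a dict with "intrinsics" (3x3 intrinsics, pixels), "R" (3x3) and "t" (3): a world point X has camera coordinates R X + t. Camera axes: x right, y down, z forward; pixel columns grow to the right and rows downward; lengths in m; the calibration is good to about 2 mm. A picture is of the moment at which its call begins: read the wrist's pose just before it. calibration takes no time and is no camera call; for the wrist camera it gives the pose at the moment of the call.
- job_done(): hands the job in; it is judged then, once.
The state is a dict: "t": time; "q": joint angles; "qd": joint speeds; "joint_efforts": joint torques, N m; "eef_pos": TCP position; "ee_rot": TCP orientation; "force": force on the tool from outside, world axes, zero at the start; "moment": the same for the moment, N m; "width": finger opening in m; "gripper_force": force on a finger pad.
Only numpy, scipy, OpenCV 4.12 (cv2) and the standard library are available. Lean on these libraries where they do the work, as an engineer would, in place of code of your own. Each camera call takes 0.05 s, during which the arm holds its last target. There are 200 camera calls.

## Working session

There is one attempt and no reset: what is moved stays moved. The work goes in short steps, Python scripts to look and compute and a tool call to move; the robot and the scene stay as the last step left them, time stands still between calls to the robot, and variables do not carry over. Pictures are saved under pics/ and viewed, at most 10 in all, crops included, and the job is handed in when it is done.

Besides the shell and the picture viewer there is one more tool, called after "Call:" by a JSON object that holds its "name" and its "arguments", one argument or row to a line. servo_tool: Moves the arm, as the interface text tells. Its arguments: {"type":"object","properties":{"moves":{"type":"array","items":{"type":"object","properties":{"jaw":{"type":"number"},"dx":{"type":"number"},"dy":{"type":"number"},"dz":{"type":"number"},"roll":{"type":"number"}}}},"newtons":{"type":"number"}},"required":["moves"]}

```bash
mkdir -p pics; cat > h.py <<'E'
from station import *
import numpy as np, cv2
def grab(n,f=None):
    c=calibration(n); p,d=grab_frame(n)
    if f: cv2.imwrite('pics/'+f,p[:,:,::-1])
    return p,d,c
def pts(d,c):
    K=c['intrinsics'];R=c['R'];t=c['t']
    v,u=np.indices(d.shape)
    P=np.stack([(u-K[0][2])*d/K[0][0],(v-K[1][2])*d/K[1][1],d],-1)
    return (P-np.array(t))@np.array(R)
E
python3 - <<'E'
from h import *
ims=[]
for n in('top','scene'):
    p,d,c=grab(n); np.savez(n+'.npz',p=p,d=d,**c); ims.append(p)
cv2.imwrite('pics/top.png',ims[0][:,:,::-1]);cv2.imwrite('pics/scene.png',ims[1][:,:,::-1])
print(get_state()['eef_pos'],get_state()['ee_rot'],get_state()['t'])
E
```

```text
[ 0.30351607 -0.6024257   0.2257243 ] [ 3.14009657e+00 -1.67700431e-04 -2.67492137e+00] 0.1
```

View pics/top.png

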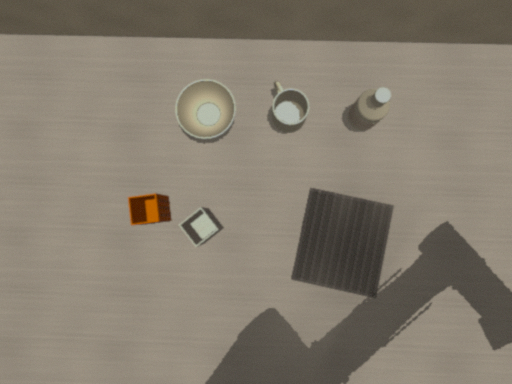

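View pics/scene.png

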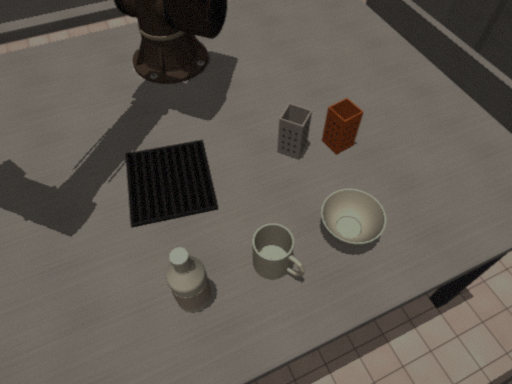

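The two cup-shaped things are the grey one (top (201,227), scene (294,132)) and the orange one (top (150,210), scene (341,127)). Bare metal with dark dots means the grey one. The mat is at top (343,243), and the bowl, mug and soap stand in the row at the top. Next I'll check a close crop and measure.

```bash
python3 - <<'E'
from h import *
z=np.load('scene.npz'); cv2.imwrite('pics/crop.png',cv2.resize(z['p'][85:170,265:375,::-1],None,fx=5,fy=5,interpolation=cv2.INTER_CUBIC))
T=np.load('top.npz'); W=pts(T['d'],T); p=T['p']
print('counter z',np.median(W[300:,20:180,2]))
g=p.astype(int); sat=g.max(2)-g.min(2)
def rect(m,n):
    P=W[m]; r=cv2.minAreaRect((P[:,:2]*1000).astype(np.float32)); print(n,len(P),np.round(cv2.boxPoints(r)).tolist(),r)
def box(u0,v0,u1,v1):
    m=np.zeros(p.shape[:2],bool); m[v0:v1,u0:u1]=1; return m
Z=W[...,2]
rect(box(172,200,228,252)&(Z>.112)&(Z<.13),'cup rim')
rect(box(120,185,174,232)&(Z>.112)&(Z<.13),'orange rim')
m=box(285,180,400,305)&(p.max(2)<75)&(Z<.02); m=cv2.morphologyEx(m.astype(np.uint8),cv2.MORPH_OPEN,np.ones((7,7)))>0
rect(m,'mat'); print('mat z',np.median(Z[m]))
for n,b in(('bowl',(170,75,240,145)),('mug',(268,78,315,132)),('soap',(345,80,395,130))):
    m=box(*b)&(Z>.03)&(Z<.3); print(n,W[m].min(0).round(3),W[m].max(0).round(3))
E
```

```text
counter z -0.0004606782190708688
cup rim 197 [[445.0, 181.0], [484.0, 135.0], [530.0, 173.0], [491.0, 219.0]] ((487.64239501953125, 177.00494384765625), (60.124515533447266, 60.39682388305664), 40.14881134033203)
orange rim 212 [[487.0, 320.0], [497.0, 260.0], [556.0, 270.0], [546.0, 330.0]] ((521.7273559570312, 295.0263366699219), (60.069183349609375, 61.03777313232422), 9.433096885681152)
mat 5648 [[334.0, -227.0], [538.0, -269.0], [578.0, -72.0], [375.0, -30.0]] ((456.2983703613281, -149.28167724609375), (201.26702880859375, 207.75535583496094), 78.33069610595703)
mat z 0.004716761668174815
bowl [0.687 0.112 0.03 ] [0.825 0.25  0.064]
mug [ 0.716 -0.052  0.03 ] [0.823 0.028 0.098]
soap [ 0.723 -0.222  0.03 ] [ 0.792 -0.153  0.192]
```

View pics/crop.png

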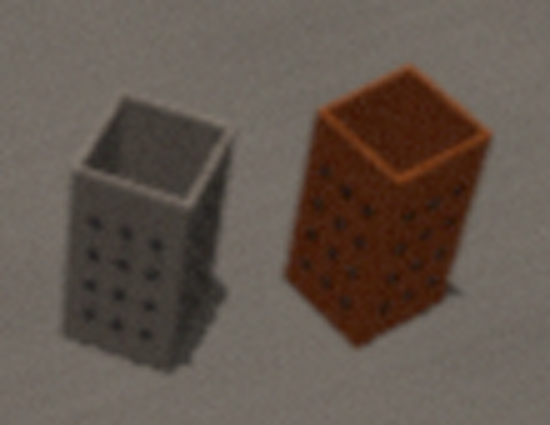

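The crop confirms it: the left cup is bare grey metal with dark dots, and the right one is orange. My plan is to carry the grey cup to the mat and tip it onto its side, letting it pivot in the pads. Then I'll regrip near the closed end, swing it mouth-down and set it down.

Call:
{"name": "servo_tool", "arguments": {
  "moves": [
    {"jaw": 1, "dx": 0.011, "dy": 0.05, "roll": 1.4},
    {"jaw": 1, "dx": 0.011, "dy": 0.05, "roll": 1.4},
    {"jaw": 1, "dx": 0.011, "dy": 0.05, "roll": 1.4},
    {"jaw": 1, "dx": 0.011, "dy": 0.05, "roll": 1.4},
    {"jaw": 1, "dx": 0.011, "dy": 0.05, "roll": 1.4},
    {"jaw": 1, "dx": 0.011, "dy": 0.05, "roll": 1.4},
    {"jaw": 1, "dx": 0.011, "dy": 0.05, "roll": 1.4},
    {"jaw": 1, "dx": 0.011, "dy": 0.05, "roll": 1.4},
    {"jaw": 1, "dx": 0.011, "dy": 0.05, "roll": 1.4},
    {"jaw": 1, "dx": 0.011, "dy": 0.05, "roll": 1.4}
  ],
  "newtons": 15
}}

```text
$.moves[0]: bad value
```

Call:
{"name": "servo_tool", "arguments": {
  "moves": [
    {"jaw": 1, "dx": 0.011, "dy": 0.05, "dz": 0, "roll": 1.4},
    {"jaw": 1, "dx": 0.011, "dy": 0.05, "dz": 0, "roll": 1.4},
    {"jaw": 1, "dx": 0.011, "dy": 0.05, "dz": 0, "roll": 1.4},
    {"jaw": 1, "dx": 0.011, "dy": 0.05, "dz": 0, "roll": 1.4},
    {"jaw": 1, "dx": 0.011, "dy": 0.05, "dz": 0, "roll": 1.4},
    {"jaw": 1, "dx": 0.011, "dy": 0.05, "dz": 0, "roll": 1.4},
    {"jaw": 1, "dx": 0.011, "dy": 0.05, "dz": 0, "roll": 1.4},
    {"jaw": 1, "dx": 0.011, "dy": 0.05, "dz": 0, "roll": 1.4},
    {"jaw": 1, "dx": 0.011, "dy": 0.05, "dz": 0, "roll": 1.4},
    {"jaw": 1, "dx": 0.011, "dy": 0.05, "dz": 0, "roll": 1.4}
  ],
  "newtons": 15
}}

```text
t: 1.35
eef_pos: [0.4136, -0.1011, 0.2266]
ee_rot: [-3.142, 0.0, -2.43]
force: [0.6, -0.8, 0.1]
width: 0.0877
gripper_force: 0.0
```

Call:
{"name": "servo_tool", "arguments": {
  "moves": [
    {"jaw": 1, "dx": 0.013, "dy": 0.05, "dz": 0, "roll": -0.5},
    {"jaw": 1, "dx": 0.013, "dy": 0.05, "dz": 0, "roll": 0},
    {"jaw": 1, "dx": 0.013, "dy": 0.05, "dz": 0, "roll": 0},
    {"jaw": 1, "dx": 0.013, "dy": 0.05, "dz": 0, "roll": 0},
    {"jaw": 1, "dx": 0.012, "dy": 0.048, "dz": 0, "roll": 0},
    {"jaw": 1, "dx": 0.01, "dy": 0.03, "dz": 0, "roll": 0},
    {"jaw": 1, "dx": 0, "dy": 0, "dz": -0.03, "roll": 0},
    {"jaw": 1, "dx": 0, "dy": 0, "dz": -0.04, "roll": 0},
    {"jaw": 1, "dx": 0, "dy": 0, "dz": -0.04, "roll": 0},
    {"jaw": 1, "dx": 0, "dy": 0, "dz": -0.035, "roll": 0}
  ]
}}

```text
t: 2.6
eef_pos: [0.4875, 0.1747, 0.0801]
ee_rot: [3.142, -0.001, -2.44]
force: [0.8, 1.0, -0.9]
width: 0.0872
gripper_force: 0.0
```

Call:
{"name": "servo_tool", "arguments": {
  "moves": [
    {"jaw": 0, "dx": 0, "dy": 0.002, "dz": 0, "roll": 0},
    {"jaw": 0, "dx": 0, "dy": 0, "dz": 0, "roll": 0},
    {"jaw": 0, "dx": 0, "dy": 0, "dz": 0, "roll": 0},
    {"jaw": 0, "dx": 0, "dy": 0, "dz": 0, "roll": 0},
    {"jaw": 0, "dx": 0, "dy": 0, "dz": 0, "roll": 0},
    {"jaw": 0, "dx": 0, "dy": 0, "dz": 0, "roll": 0},
    {"jaw": 0, "dx": 0, "dy": 0, "dz": 0, "roll": 0},
    {"jaw": 0, "dx": 0, "dy": 0, "dz": 0.01, "roll": 0},
    {"jaw": 0, "dx": 0, "dy": 0, "dz": 0.02, "roll": 0},
    {"jaw": 0, "dx": 0, "dy": 0, "dz": 0.02, "roll": 0}
  ],
  "newtons": 15
}}

```text
t: 3.85
eef_pos: [0.4873, 0.1769, 0.1323]
ee_rot: [3.141, -0.001, -2.439]
force: [0.4, 0.1, -3.6]
width: 0.0599
gripper_force: 15.0
```

Call:
{"name": "servo_tool", "arguments": {
  "moves": [
    {"jaw": 0, "dx": -0.003, "dy": -0.02, "dz": 0, "roll": 3.8},
    {"jaw": 0, "dx": -0.003, "dy": -0.04, "dz": 0, "roll": 3.8},
    {"jaw": 0, "dx": -0.003, "dy": -0.045, "dz": 0, "roll": 3.8},
    {"jaw": 0, "dx": -0.003, "dy": -0.05, "dz": 0, "roll": 3.8},
    {"jaw": 0, "dx": -0.002, "dy": -0.05, "dz": 0, "roll": 3.8},
    {"jaw": 0, "dx": -0.002, "dy": -0.05, "dz": 0, "roll": 3.8},
    {"jaw": 0, "dx": -0.002, "dy": -0.045, "dz": 0, "roll": 3.8},
    {"jaw": 0, "dx": -0.002, "dy": -0.04, "dz": 0, "roll": 3.8},
    {"jaw": 0, "dx": -0.002, "dy": -0.03, "dz": 0, "roll": 3.8},
    {"jaw": 0, "dx": -0.002, "dy": -0.019, "dz": 0, "roll": 3.8}
  ]
}}

```text
t: 5.1
eef_pos: [0.463, -0.2131, 0.1318]
ee_rot: [3.141, 0.0, -1.775]
force: [0.2, -0.1, -3.2]
width: 0.0602
gripper_force: 15.0
```

Call:
{"name": "servo_tool", "arguments": {
  "moves": [
    {"jaw": 0, "dx": 0, "dy": 0, "dz": -0.02, "roll": 0},
    {"jaw": 0, "dx": 0, "dy": 0, "dz": -0.015, "roll": 0},
    {"jaw": 0, "dx": 0, "dy": 0, "dz": -0.008, "roll": 0},
    {"jaw": 0, "dx": 0, "dy": 0, "dz": -0.001, "roll": 0},
    {"jaw": 0, "dx": 0, "dy": 0, "dz": 0, "roll": 0},
    {"jaw": 0, "dx": 0, "dy": 0, "dz": 0, "roll": 0},
    {"jaw": 0, "dx": 0.0016, "dy": 0.008, "dz": 0, "roll": 0},
    {"jaw": 0, "dx": 0.0016, "dy": 0.008, "dz": 0, "roll": 0},
    {"jaw": 0, "dx": 0.0016, "dy": 0.008, "dz": 0, "roll": 0},
    {"jaw": 0, "dx": 0.0016, "dy": 0.008, "dz": 0, "roll": 0}
  ],
  "newtons": 6
}}

```text
t: 6.35
eef_pos: [0.4703, -0.1791, 0.0876]
ee_rot: [-3.142, 0.0, -1.776]
force: [0.5, 0.2, -2.5]
width: 0.0602
gripper_force: 6.0
```

```bash
python3 - <<'E'
from h import *
p,d,c=grab('scene'); cv2.imwrite('pics/s2.png',cv2.resize(p[60:280,60:330,::-1],None,fx=2.5,fy=2.5))
E
```

```text
(no output)
```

View pics/s2.png

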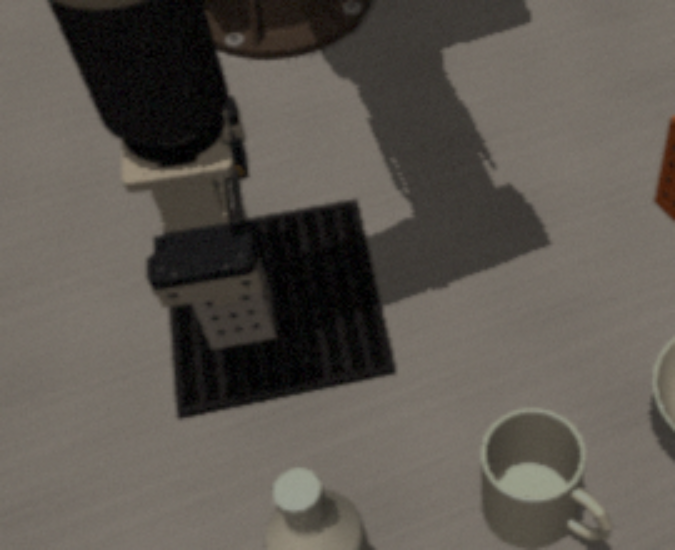

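The cup is upright on the mat at crop (235,300), not tipped yet, and the downward force is light. I'll go back, seat it firmly and retry.

Call:
{"name": "servo_tool", "arguments": {
  "moves": [
    {"jaw": 0, "dx": -0.003, "dy": -0.015, "dz": 0.002, "roll": 0},
    {"jaw": 0, "dx": -0.003, "dy": -0.015, "dz": 0, "roll": 0},
    {"jaw": 0, "dx": 0, "dy": 0, "dz": -0.003, "roll": 0},
    {"jaw": 0, "dx": 0, "dy": 0, "dz": -0.002, "roll": 0},
    {"jaw": 0, "dx": 0, "dy": 0, "dz": -0.001, "roll": 0},
    {"jaw": 0, "dx": 0, "dy": 0, "dz": -0.001, "roll": 0},
    {"jaw": 0, "dx": 0, "dy": 0, "dz": 0, "roll": 0},
    {"jaw": 0, "dx": 0, "dy": 0, "dz": 0, "roll": 0},
    {"jaw": 0, "dx": 0, "dy": 0, "dz": 0, "roll": 0},
    {"jaw": 0, "dx": 0, "dy": 0, "dz": 0, "roll": 0}
  ],
  "newtons": 4
}}

```text
t: 7.65
eef_pos: [0.4642, -0.2106, 0.0829]
ee_rot: [-3.141, -0.0, -1.776]
force: [-1.3, 0.1, 4.8]
width: 0.0599
gripper_force: 4.0
```

Call:
{"name": "servo_tool", "arguments": {
  "moves": [
    {"jaw": 0, "dx": 0.0016, "dy": 0.008, "dz": 0.0, "roll": 0},
    {"jaw": 0, "dx": 0.0016, "dy": 0.008, "dz": 0.001, "roll": 0},
    {"jaw": 0, "dx": 0.0016, "dy": 0.008, "dz": 0.001, "roll": 0},
    {"jaw": 0, "dx": 0.0016, "dy": 0.008, "dz": 0.0, "roll": 0},
    {"jaw": 0, "dx": 0.0016, "dy": 0.008, "dz": 0, "roll": 0},
    {"jaw": 0, "dx": 0, "dy": 0, "dz": 0, "roll": 0},
    {"jaw": 0, "dx": 0, "dy": 0, "dz": 0, "roll": 0},
    {"jaw": 0, "dx": 0, "dy": 0, "dz": 0, "roll": 0},
    {"jaw": 0, "dx": 0, "dy": 0, "dz": 0, "roll": 0},
    {"jaw": 0, "dx": 0, "dy": 0, "dz": 0, "roll": 0}
  ],
  "newtons": 4
}}

```text
t: 8.9
eef_pos: [0.4721, -0.1699, 0.0845]
ee_rot: [3.142, -0.0, -1.776]
force: [0.1, 0.3, -2.6]
width: 0.0606
gripper_force: 4.0
```

```bash
python3 - <<'E'
from h import *
p,d,c=grab('scene'); cv2.imwrite('pics/s3.png',cv2.resize(p[120:240,100:240,::-1],None,fx=4,fy=4))
E
```

```text
(no output)
```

View pics/s3.png

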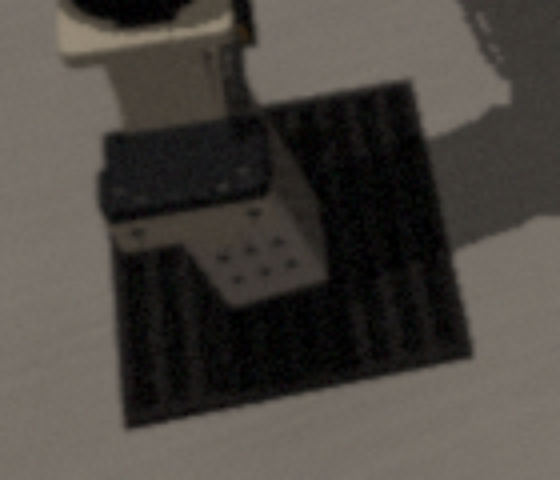

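The cup is now tilted, with its bottom displaced to the right (+y) of the finger at crop (285,285), so the mouth leans toward -y. I'll measure the tilt from the depth.

```bash
cat >> h.py <<'E'
def face():
    s=get_state(); p,d,c=grab('scene'); W=pts(d,c); e=np.array(s['eef_pos']); y=s['ee_rot'][2]-np.pi/2
    a=np.array([np.cos(y),np.sin(y)]); a=a*np.sign(a[0]); u=np.array([-a[1],a[0]])
    X=(W[...,:2]-e[:2])@a; U=(W[...,:2]-e[:2])@u; Z=W[...,2]
    m=(abs(X-.03)<.008)&(abs(U)<.16)&(Z>.012)&(Z<.2)&(p.mean(2)>60)
    P=np.stack([U[m],Z[m]],1); r=cv2.minAreaRect((P*1000).astype(np.float32))
    print('eef',e.round(4),'n',m.sum(),'u,z mm',r, np.round(cv2.boxPoints(r)).tolist())
    print('force',np.round(s['force'],1),'t',s['t'])
    return p,W,P
E
python3 -c "
from h import *
p,W,P=face()
for z in np.arange(.01,.13,.01):
    q=P[abs(P[:,1]-z)<.005]
    if len(q): print(round(z,2),q[:,0].min().round(3),q[:,0].max().round(3),len(q))
"
```

```text
eef [ 0.4721 -0.1699  0.0846] n 61 u,z mm ((12.240198135375977, 50.793548583984375), (53.148616790771484, 65.43318939208984), 9.847184181213379) [[-20.0, 78.0], [-8.0, 14.0], [44.0, 23.0], [33.0, 88.0]]
force [ 0.2 -0.5 -3.3] t 8.95
0.02 -0.006 0.042 10
0.03 -0.011 0.043 11
0.04 -0.014 0.036 9
0.05 -0.009 0.037 10
0.06 -0.013 0.038 6
0.07 0.01 0.035 6
0.08 -0.02 0.033 9
```

Call:
{"name": "servo_tool", "arguments": {
  "moves": [
    {"jaw": 0, "dx": 0, "dy": 0, "dz": -0.003, "roll": 0},
    {"jaw": 0, "dx": 0, "dy": 0, "dz": -0.002, "roll": 0},
    {"jaw": 0, "dx": -0.0016, "dy": -0.008, "dz": 0, "roll": 0},
    {"jaw": 0, "dx": -0.0016, "dy": -0.008, "dz": 0, "roll": 0},
    {"jaw": 0, "dx": -0.0016, "dy": -0.008, "dz": 0, "roll": 0},
    {"jaw": 0, "dx": -0.0016, "dy": -0.008, "dz": -0.001, "roll": 0},
    {"jaw": 0, "dx": -0.0016, "dy": -0.008, "dz": -0.002, "roll": 0},
    {"jaw": 0, "dx": -0.0016, "dy": -0.008, "dz": -0.003, "roll": 0},
    {"jaw": 0, "dx": -0.0016, "dy": -0.008, "dz": -0.004, "roll": 0},
    {"jaw": 0, "dx": -0.0016, "dy": -0.008, "dz": -0.004, "roll": 0}
  ],
  "newtons": 4
}}

```text
t: 10.25
eef_pos: [0.4591, -0.2343, 0.0651]
ee_rot: [3.141, 0.0, -1.776]
force: [-0.3, 1.2, -0.6]
width: 0.0601
gripper_force: 4.0
```

```bash
python3 - <<'E'
from h import *
p,W,P=face()
cv2.imwrite('pics/s4.png',cv2.resize(p[120:240,100:240,::-1],None,fx=4,fy=4))
E
```

```text
eef [ 0.4591 -0.2343  0.0651] n 155 u,z mm ((26.271427154541016, 97.79623413085938), (73.97354888916016, 163.52117919921875), 26.97115707397461) [[-44.0, 154.0], [30.0, 8.0], [96.0, 42.0], [22.0, 187.0]]
force [-0.3  1.2 -0.6] t 10.25
```

View pics/s4.png

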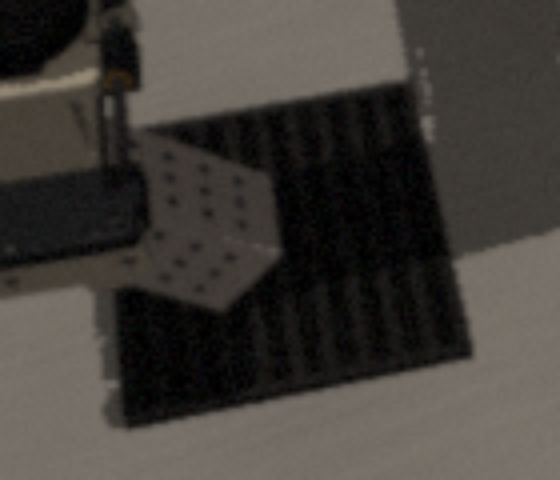

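The cup is now about 55° over, leaning toward -y, with its low edge at crop (225,310). I'll continue the arc down to flat, then release.

Call:
{"name": "servo_tool", "arguments": {
  "moves": [
    {"jaw": 0, "dx": -0.001, "dy": -0.005, "dz": -0.005, "roll": 0},
    {"jaw": 0, "dx": -0.001, "dy": -0.005, "dz": -0.006, "roll": 0},
    {"jaw": 0, "dx": -0.001, "dy": -0.005, "dz": -0.007, "roll": 0},
    {"jaw": 0, "dx": -0.001, "dy": -0.004, "dz": -0.007, "roll": 0},
    {"jaw": 0, "dx": -0.001, "dy": -0.004, "dz": -0.008, "roll": 0},
    {"jaw": 0, "dx": -0.001, "dy": -0.004, "dz": -0.008, "roll": 0},
    {"jaw": 0, "dx": 0, "dy": -0.002, "dz": -0.004, "roll": 0},
    {"jaw": 0, "dx": 0, "dy": 0, "dz": 0, "roll": 0},
    {"jaw": 1, "dx": 0, "dy": 0, "dz": 0, "roll": 0},
    {"jaw": 1, "dx": 0, "dy": 0, "dz": 0, "roll": 0}
  ],
  "newtons": 4
}}

```text
t: 11.55
eef_pos: [0.4536, -0.2626, 0.0209]
ee_rot: [-3.141, 0.0, -1.776]
force: [0.4, 0.3, 0.2]
width: 0.0745
gripper_force: 0.0
```

Call:
{"name": "servo_tool", "arguments": {
  "moves": [
    {"jaw": 1, "dx": 0, "dy": 0, "dz": 0, "roll": 0},
    {"jaw": 1, "dx": 0, "dy": 0, "dz": 0, "roll": 0},
    {"jaw": 1, "dx": 0, "dy": 0, "dz": 0.03, "roll": 0},
    {"jaw": 1, "dx": 0, "dy": 0, "dz": 0.04, "roll": 0},
    {"jaw": 1, "dx": 0, "dy": 0, "dz": 0.05, "roll": 0},
    {"jaw": 1, "dx": 0, "dy": -0.04, "dz": 0.03, "roll": 0},
    {"jaw": 1, "dx": 0, "dy": -0.05, "dz": 0.02, "roll": 0},
    {"jaw": 1, "dx": 0, "dy": -0.05, "dz": 0, "roll": 0},
    {"jaw": 1, "dx": 0, "dy": -0.05, "dz": 0, "roll": 0},
    {"jaw": 1, "dx": 0, "dy": -0.03, "dz": 0, "roll": 0}
  ]
}}

```text
t: 12.8
eef_pos: [0.4528, -0.4849, 0.1902]
ee_rot: [3.141, 0.0, -1.777]
force: [-0.1, 0.8, 0.1]
width: 0.0875
gripper_force: 0.0
```

```bash
python3 - <<'E'
from h import *
print(get_state()['eef_pos'],get_state()['ee_rot'],get_state()['t'])
p,d,c=grab('top'); W=pts(d,c); np.savez('t2.npz',p=p,W=W)
p2,_,_=grab('scene')
cv2.imwrite('pics/s5.png',np.hstack([cv2.resize(q[:,:,::-1],None,fx=2.2,fy=2.2) for q in (p[160:340,250:430],p2[100:280,60:240])]))
m=np.zeros(d.shape,bool); m[150:340,270:420]=1
m&=(W[...,2]>.055)&(W[...,2]<.085)
r=cv2.minAreaRect((W[m][:,:2]*1000).astype(np.float32)); print(m.sum(),np.median(W[m][:,2]),r,np.round(cv2.boxPoints(r)).tolist())
E
```

```text
[ 0.45280086 -0.48485793  0.19016247] [ 3.14120755e+00  7.56608158e-05 -1.77728110e+00] 12.8
1523 0.06703438072200954 ((455.99273681640625, -245.01275634765625), (121.527099609375, 60.33072280883789), 78.01258087158203) [[414.0, -298.0], [473.0, -311.0], [498.0, -192.0], [439.0, -179.0]]
```

View pics/s5.png

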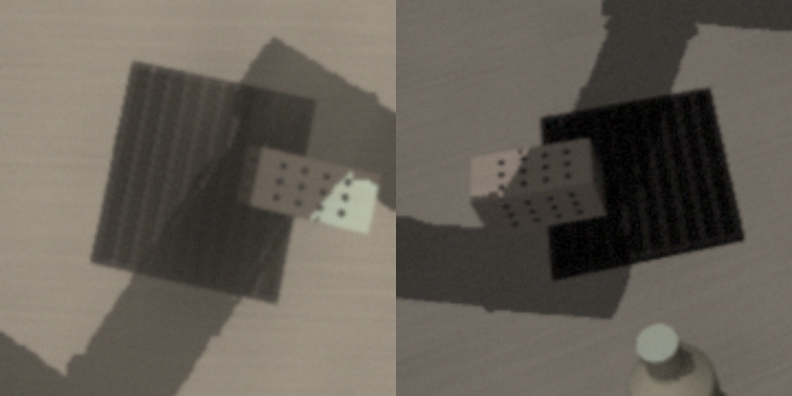

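The cup lies flat, closed end at about (0.468,-0.186) on the mat and mouth at (0.444,-0.305) overhanging it. I'll regrip near the closed end.

Call:
{"name": "servo_tool", "arguments": {
  "moves": [
    {"jaw": 1, "dx": 0.002, "dy": 0.047, "dz": 0, "roll": 0},
    {"jaw": 1, "dx": 0.002, "dy": 0.05, "dz": 0, "roll": 0},
    {"jaw": 1, "dx": 0.002, "dy": 0.05, "dz": 0, "roll": 0},
    {"jaw": 1, "dx": 0.002, "dy": 0.05, "dz": 0, "roll": 0},
    {"jaw": 1, "dx": 0.002, "dy": 0.05, "dz": 0, "roll": 0},
    {"jaw": 1, "dx": 0.002, "dy": 0.035, "dz": 0, "roll": 0},
    {"jaw": 1, "dx": 0, "dy": 0, "dz": -0.04, "roll": 0},
    {"jaw": 1, "dx": 0, "dy": 0, "dz": -0.05, "roll": 0},
    {"jaw": 1, "dx": 0, "dy": 0, "dz": -0.05, "roll": 0},
    {"jaw": 1, "dx": 0, "dy": 0, "dz": -0.031, "roll": 0}
  ]
}}

```text
t: 14.15
eef_pos: [0.464, -0.2001, 0.0177]
ee_rot: [3.14, -0.0, -1.776]
force: [0.3, 0.4, 0.9]
width: 0.0875
gripper_force: 0.0
```

Call:
{"name": "servo_tool", "arguments": {
  "moves": [
    {"jaw": 0, "dx": 0, "dy": 0, "dz": 0, "roll": 0},
    {"jaw": 0, "dx": 0, "dy": 0, "dz": 0, "roll": 0},
    {"jaw": 0, "dx": 0, "dy": 0, "dz": 0, "roll": 0},
    {"jaw": 0, "dx": 0, "dy": 0, "dz": 0, "roll": 0},
    {"jaw": 0, "dx": 0, "dy": 0, "dz": 0, "roll": 0},
    {"jaw": 0, "dx": 0, "dy": 0, "dz": 0, "roll": 0},
    {"jaw": 0, "dx": 0, "dy": 0, "dz": 0, "roll": 0},
    {"jaw": 0, "dx": 0, "dy": 0, "dz": 0.01, "roll": 0},
    {"jaw": 0, "dx": 0, "dy": 0, "dz": 0.01, "roll": 0},
    {"jaw": 0, "dx": 0, "dy": 0, "dz": 0.01, "roll": 0}
  ],
  "newtons": 20
}}

```text
t: 15.4
eef_pos: [0.4654, -0.2008, 0.0505]
ee_rot: [-3.141, 0.0, -1.776]
force: [1.1, 0.2, -2.7]
width: 0.0599
gripper_force: 20.0
```

```bash
python3 - <<'E'
from h import *
p,W,P=face(); print(P.min(0),P.max(0),get_state()['width'])
for a in np.arange(-.15,.1,.02):
    q=P[abs(P[:,0]-a)<.01]
    if len(q): print(round(a,2),q[:,1].min().round(3),q[:,1].max().round(3))
E
```

```text
eef [ 0.4654 -0.2008  0.0505] n 352 u,z mm ((-42.68394470214844, 104.60493469238281), (133.5215606689453, 129.6245574951172), 89.17317199707031) [[-108.0, 39.0], [21.0, 37.0], [23.0, 170.0], [-107.0, 172.0]]
force [ 1.1  0.2 -2.7] t 15.4
[-0.10761968  0.0379575 ] [0.02307368 0.1704476 ] 0.05979400567840574
-0.11 0.039 0.1
-0.09 0.039 0.101
-0.07 0.039 0.101
-0.05 0.038 0.1
-0.03 0.14 0.142
0.01 0.042 0.042
0.03 0.167 0.17
```

Call:
{"name": "servo_tool", "arguments": {
  "moves": [
    {"jaw": 0, "dx": 0.005, "dy": 0.022, "dz": 0, "roll": 0},
    {"jaw": 0, "dx": 0.006, "dy": 0.03, "dz": 0, "roll": 0},
    {"jaw": 0, "dx": 0.006, "dy": 0.03, "dz": 0, "roll": 0},
    {"jaw": 0, "dx": 0.006, "dy": 0.03, "dz": 0, "roll": 0},
    {"jaw": 0, "dx": 0.005, "dy": 0.025, "dz": 0, "roll": 0},
    {"jaw": 0, "dx": 0.003, "dy": 0.015, "dz": -0.01, "roll": 0},
    {"jaw": 0, "dx": 0, "dy": 0, "dz": -0.01, "roll": 0},
    {"jaw": 0, "dx": 0, "dy": 0, "dz": -0.008, "roll": 0},
    {"jaw": 0, "dx": 0, "dy": 0, "dz": -0.004, "roll": 0},
    {"jaw": 0, "dx": 0, "dy": 0, "dz": 0, "roll": 0}
  ],
  "newtons": 20
}}

```text
t: 16.7
eef_pos: [0.4955, -0.0497, 0.018]
ee_rot: [3.14, -0.001, -1.777]
force: [-6.7, 3.2, 14.4]
width: 0.06
gripper_force: 20.0
```

Call:
{"name": "servo_tool", "arguments": {
  "moves": [
    {"jaw": 0, "dx": -0.0006, "dy": -0.003, "dz": 0.008, "roll": 0},
    {"jaw": 0, "dx": -0.0006, "dy": -0.003, "dz": 0.008, "roll": 0},
    {"jaw": 0, "dx": -0.0008, "dy": -0.0042, "dz": 0.0075, "roll": 0},
    {"jaw": 0, "dx": -0.0008, "dy": -0.0042, "dz": 0.0075, "roll": 0},
    {"jaw": 0, "dx": -0.001, "dy": -0.0053, "dz": 0.0065, "roll": 0},
    {"jaw": 0, "dx": -0.001, "dy": -0.0053, "dz": 0.0065, "roll": 0},
    {"jaw": 0, "dx": -0.0013, "dy": -0.0062, "dz": 0.0058, "roll": 0},
    {"jaw": 0, "dx": -0.0013, "dy": -0.0062, "dz": 0.0058, "roll": 0},
    {"jaw": 0, "dx": -0.0014, "dy": -0.007, "dz": 0.0045, "roll": 0},
    {"jaw": 0, "dx": -0.0014, "dy": -0.007, "dz": 0.0045, "roll": 0}
  ],
  "newtons": 4
}}

```text
t: 17.95
eef_pos: [0.4859, -0.1007, 0.0823]
ee_rot: [3.141, -0.0, -1.776]
force: [-0.0, 0.6, -3.4]
width: 0.06
gripper_force: 4.0
```

```bash
python3 - <<'E'
from h import *
p,W,P=face()
cv2.imwrite('pics/s6.png',cv2.resize(p[80:240,100:280,::-1],None,fx=4,fy=4)[:600])
E
```

```text
eef [ 0.4859 -0.1007  0.0823] n 156 u,z mm ((-41.58102798461914, 67.08924865722656), (96.83985900878906, 60.00472640991211), 40.354976654052734) [[-98.0, 59.0], [-59.0, 13.0], [15.0, 76.0], [-24.0, 121.0]]
force [-0.   0.6 -3.4] t 17.95
```

View pics/s6.png

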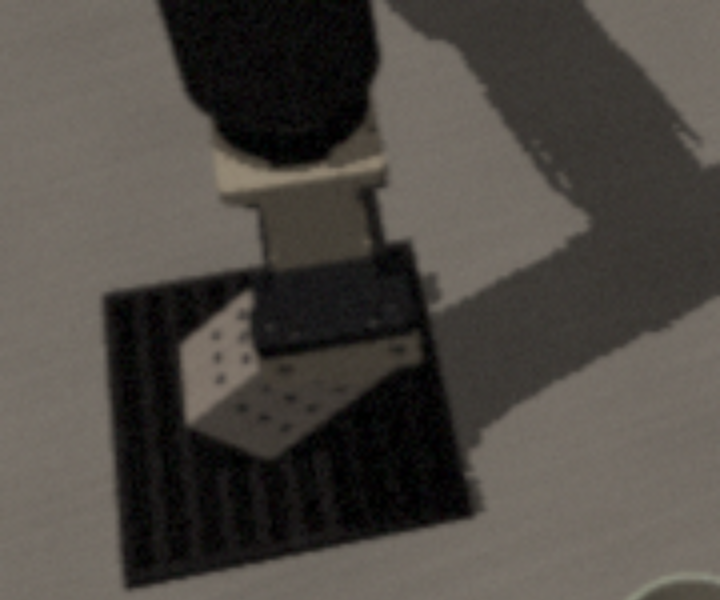

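The cup is tilted 40°, with its mouth edge planted mid-mat at crop (275,460). I'll continue the arc.

Call:
{"name": "servo_tool", "arguments": {
  "moves": [
    {"jaw": 0, "dx": -0.0016, "dy": -0.008, "dz": 0.003, "roll": 0},
    {"jaw": 0, "dx": -0.0016, "dy": -0.008, "dz": 0.003, "roll": 0},
    {"jaw": 0, "dx": -0.0018, "dy": -0.0085, "dz": 0.002, "roll": 0},
    {"jaw": 0, "dx": -0.0018, "dy": -0.0085, "dz": 0.002, "roll": 0},
    {"jaw": 0, "dx": -0.0018, "dy": -0.0085, "dz": 0.001, "roll": 0},
    {"jaw": 0, "dx": -0.0018, "dy": -0.0085, "dz": 0.001, "roll": 0},
    {"jaw": 0, "dx": -0.0018, "dy": -0.0085, "dz": 0.001, "roll": 0},
    {"jaw": 0, "dx": -0.0018, "dy": -0.0085, "dz": 0, "roll": 0},
    {"jaw": 0, "dx": -0.0018, "dy": -0.0085, "dz": 0, "roll": 0},
    {"jaw": 0, "dx": -0.0018, "dy": -0.0085, "dz": 0, "roll": 0}
  ],
  "newtons": 4
}}

```text
t: 19.25
eef_pos: [0.468, -0.1847, 0.0949]
ee_rot: [3.141, -0.0, -1.776]
force: [0.3, 0.7, -2.8]
width: 0.06
gripper_force: 4.0
```

```bash
python3 - <<'E'
from h import *
p,W,P=face()
cv2.imwrite('pics/s7.png',cv2.resize(p[80:240,100:280,::-1],None,fx=4,fy=4)[:600])
E
```

```text
eef [ 0.468  -0.1847  0.0949] n 148 u,z mm ((-0.8274688720703125, 104.46792602539062), (162.46522521972656, 81.06915283203125), 87.4652099609375) [[-45.0, 25.0], [36.0, 22.0], [43.0, 184.0], [-38.0, 187.0]]
force [ 0.3  0.7 -2.8] t 19.25
```

View pics/s7.png

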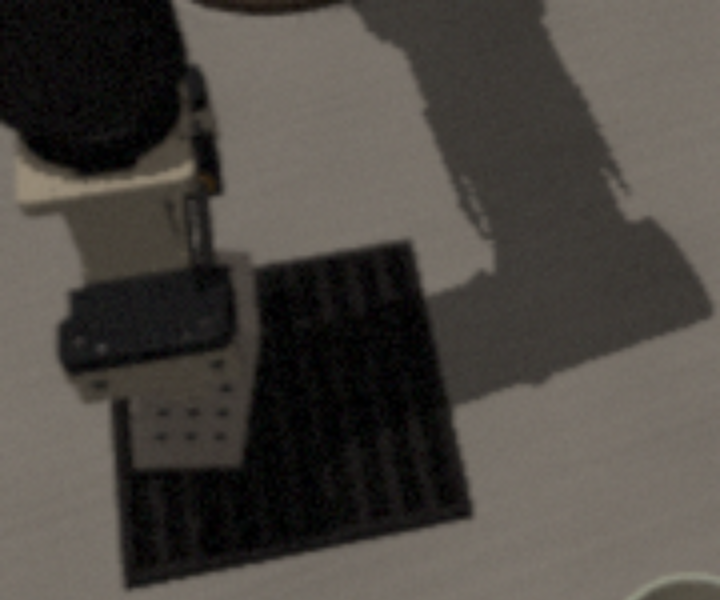

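The cup is nearly upright and mouth-down, close to the mat's -y edge (left mouth corner at crop (135,468)). I'll measure the remaining tilt from depth.

```bash
cat >> h.py <<'E'
def edges():
    p,W,P=face()
    R=[]
    for z in np.arange(.012,.08,.006):
        q=P[abs(P[:,1]-z)<=.004]
        if len(q)>3: R.append((z,q[:,0].min(),q[:,0].max()))
    R=np.array(R); print((R*1000).round().tolist())
    for k in (1,2): print('slope deg du/dz',np.degrees(np.arctan(np.polyfit(R[:,0],R[:,k],1)[0])).round(1))
    print('lowest z by u',[(round(a,2),P[abs(P[:,0]-a)<.006][:,1].min().round(4)) for a in np.arange(-.04,.05,.01) if (abs(P[:,0]-a)<.006).any()])
E
python3 -c "
from h import *
edges()"
```

```text
eef [ 0.4678 -0.1853  0.0948] n 176 u,z mm ((0.044918060302734375, 101.55184936523438), (168.6305694580078, 82.07349395751953), 89.11003875732422) [[-42.0, 18.0], [40.0, 17.0], [42.0, 185.0], [-40.0, 186.0]]
force [-0.1 -1.4 -1.6] t 19.3
[[18.0, -15.0, 8.0], [24.0, -40.0, 5.0], [30.0, -41.0, 11.0], [36.0, -42.0, 14.0], [42.0, -42.0, 16.0], [48.0, -40.0, 17.0], [54.0, -38.0, 20.0], [60.0, -39.0, 19.0], [66.0, -37.0, 23.0], [72.0, -36.0, 18.0], [78.0, -35.0, 22.0]]
slope deg du/dz -5.4
slope deg du/dz 14.6
lowest z by u [(np.float64(-0.04), np.float64(0.0266)), (np.float64(-0.03), np.float64(0.0253)), (np.float64(-0.02), np.float64(0.0195)), (np.float64(-0.01), np.float64(0.019)), (np.float64(0.0), np.float64(0.0196)), (np.float64(0.01), np.float64(0.0171)), (np.float64(0.02), np.float64(0.0377)), (np.float64(0.03), np.float64(0.0858)), (np.float64(0.04), np.float64(0.113))]
```

Call:
{"name": "servo_tool", "arguments": {
  "moves": [
    {"jaw": 0, "dx": 0, "dy": 0, "dz": -0.002, "roll": 0},
    {"jaw": 0, "dx": -0.0006, "dy": -0.003, "dz": -0.001, "roll": 0},
    {"jaw": 0, "dx": -0.0006, "dy": -0.003, "dz": 0, "roll": 0},
    {"jaw": 0, "dx": -0.0006, "dy": -0.003, "dz": -0.001, "roll": 0},
    {"jaw": 0, "dx": -0.0006, "dy": -0.003, "dz": 0, "roll": 0},
    {"jaw": 0, "dx": -0.0006, "dy": -0.003, "dz": -0.001, "roll": 0},
    {"jaw": 0, "dx": -0.0006, "dy": -0.003, "dz": 0, "roll": 0},
    {"jaw": 0, "dx": 0, "dy": 0, "dz": -0.001, "roll": 0},
    {"jaw": 0, "dx": 0, "dy": 0, "dz": -0.001, "roll": 0},
    {"jaw": 0, "dx": 0, "dy": 0, "dz": 0, "roll": 0}
  ],
  "newtons": 4
}}

```text
t: 20.6
eef_pos: [0.4651, -0.2026, 0.0886]
ee_rot: [-3.141, -0.001, -1.776]
force: [-1.5, -0.8, 4.7]
width: 0.06
gripper_force: 4.0
```

```bash
python3 -c "
from h import *
edges()"
```

```text
eef [ 0.4651 -0.2026  0.0886] n 138 u,z mm ((-1.4854049682617188, 95.99552154541016), (168.79379272460938, 80.5150146484375), 88.015869140625) [[-45.0, 13.0], [36.0, 10.0], [42.0, 179.0], [-39.0, 182.0]]
force [-1.5 -0.8  4.7] t 20.6
[[18.0, -29.0, 21.0], [24.0, -30.0, 23.0], [30.0, -30.0, 23.0], [36.0, -27.0, 25.0], [42.0, -28.0, 23.0], [48.0, -28.0, 27.0], [54.0, -28.0, 26.0], [60.0, -24.0, 28.0], [66.0, -24.0, 28.0], [72.0, -22.0, 31.0], [78.0, -22.0, 31.0]]
slope deg du/dz 8.1
slope deg du/dz 9.3
lowest z by u [(np.float64(-0.04), np.float64(0.013)), (np.float64(-0.03), np.float64(0.0204)), (np.float64(-0.02), np.float64(0.0197)), (np.float64(-0.01), np.float64(0.0226)), (np.float64(0.0), np.float64(0.015)), (np.float64(0.01), np.float64(0.0185)), (np.float64(0.02), np.float64(0.018)), (np.float64(0.03), np.float64(0.037)), (np.float64(0.04), np.float64(0.1197))]
```

Call:
{"name": "servo_tool", "arguments": {
  "moves": [
    {"jaw": 0, "dx": 0, "dy": 0, "dz": 0.012, "roll": 0},
    {"jaw": 0, "dx": 0, "dy": 0, "dz": 0.006, "roll": 0},
    {"jaw": 0, "dx": 0.004, "dy": 0.02, "dz": 0, "roll": 0},
    {"jaw": 0, "dx": 0.004, "dy": 0.02, "dz": 0, "roll": 0},
    {"jaw": 0, "dx": 0, "dy": 0, "dz": -0.008, "roll": 0},
    {"jaw": 0, "dx": 0, "dy": 0, "dz": -0.006, "roll": 0},
    {"jaw": 0, "dx": 0, "dy": 0, "dz": -0.004, "roll": 0},
    {"jaw": 0, "dx": 0, "dy": 0, "dz": -0.002, "roll": 0},
    {"jaw": 0, "dx": 0, "dy": 0, "dz": -0.001, "roll": 0},
    {"jaw": 0, "dx": 0, "dy": 0, "dz": -0.001, "roll": 0}
  ],
  "newtons": 4
}}

```text
t: 21.9
eef_pos: [0.4725, -0.163, 0.0846]
ee_rot: [3.141, -0.001, -1.776]
force: [-3.3, -2.3, 5.6]
width: 0.0604
gripper_force: 4.0
```

```bash
python3 -c "
from h import *
edges()"
```

```text
eef [ 0.4725 -0.163   0.0846] n 66 u,z mm ((-0.6503372192382812, 48.226806640625), (58.520851135253906, 55.44902038574219), 83.02257537841797) [[-32.0, 23.0], [23.0, 16.0], [30.0, 74.0], [-25.0, 81.0]]
force [-3.3 -2.3  5.6] t 21.9
[[24.0, -30.0, 8.0], [30.0, -31.0, 24.0], [36.0, -30.0, 26.0], [42.0, -28.0, 24.0], [48.0, -28.0, 26.0], [54.0, -28.0, 26.0], [60.0, -27.0, 28.0], [66.0, -25.0, 28.0], [72.0, 12.0, 28.0], [78.0, -22.0, 28.0]]
slope deg du/dz 21.7
slope deg du/dz 13.3
lowest z by u [(np.float64(-0.03), np.float64(0.0229)), (np.float64(-0.02), np.float64(0.021)), (np.float64(-0.01), np.float64(0.023)), (np.float64(0.0), np.float64(0.0294)), (np.float64(0.01), np.float64(0.0187)), (np.float64(0.02), np.float64(0.0187)), (np.float64(0.03), np.float64(0.0285))]
```

Call:
{"name": "servo_tool", "arguments": {
  "moves": [
    {"jaw": 0.9, "dx": 0, "dy": 0, "dz": 0, "roll": 0},
    {"jaw": 1, "dx": 0, "dy": 0, "dz": 0, "roll": 0},
    {"jaw": 1, "dx": 0, "dy": 0, "dz": 0, "roll": 0},
    {"jaw": 1, "dx": 0, "dy": 0, "dz": 0, "roll": 0},
    {"jaw": 1, "dx": 0, "dy": 0, "dz": 0, "roll": 0},
    {"jaw": 1, "dx": 0, "dy": 0, "dz": 0.01, "roll": 0},
    {"jaw": 1, "dx": 0, "dy": 0, "dz": 0.02, "roll": 0},
    {"jaw": 1, "dx": 0, "dy": 0, "dz": 0.03, "roll": 0},
    {"jaw": 1, "dx": 0, "dy": 0, "dz": 0.04, "roll": 0},
    {"jaw": 1, "dx": 0, "dy": 0, "dz": 0.04, "roll": 0}
  ]
}}

```text
t: 23.2
eef_pos: [0.4727, -0.1622, 0.2262]
ee_rot: [-3.141, -0.0, -1.776]
force: [-0.1, -0.3, -0.8]
width: 0.0875
gripper_force: 0.0
```

Call:
{"name": "servo_tool", "arguments": {
  "moves": [
    {"jaw": 1, "dx": 0, "dy": -0.02, "dz": 0.01, "roll": 0},
    {"jaw": 1, "dx": 0, "dy": -0.04, "dz": 0, "roll": 0},
    {"jaw": 1, "dx": 0, "dy": -0.05, "dz": 0, "roll": 0},
    {"jaw": 1, "dx": 0, "dy": -0.05, "dz": 0, "roll": 0},
    {"jaw": 1, "dx": 0, "dy": -0.05, "dz": 0, "roll": 0},
    {"jaw": 1, "dx": 0, "dy": -0.04, "dz": 0, "roll": 0},
    {"jaw": 1, "dx": 0, "dy": -0.02, "dz": 0, "roll": 0},
    {"jaw": 1, "dx": 0, "dy": 0, "dz": 0, "roll": 0},
    {"jaw": 1, "dx": 0, "dy": 0, "dz": 0, "roll": 0},
    {"jaw": 1, "dx": 0, "dy": 0, "dz": 0, "roll": 0}
  ]
}}

```text
t: 24.45
eef_pos: [0.4732, -0.4312, 0.2347]
ee_rot: [-3.141, -0.0, -1.775]
force: [0.1, -0.2, -0.9]
width: 0.0877
gripper_force: 0.0
```

```bash
python3 - <<'E'
from h import *
p,d,c=grab('top'); W=pts(d,c); p2,_,_=grab('scene')
m=np.zeros(d.shape,bool); m[150:340,270:420]=1
Z=W[...,2]; m&=(Z>.1)&(Z<.145)
r=cv2.minAreaRect((W[m][:,:2]*1000).astype(np.float32)); print(m.sum(),np.percentile(Z[m],[2,50,98]),r)
C=np.array(r[0])/1000-[.456,-.149]; print('mat x,y',C@[.9796,-.201],C@[.201,.9796])
A=np.c_[W[m][:,:2],np.ones(m.sum())]; print('top slope',np.linalg.lstsq(A,Z[m],rcond=None)[0])
cv2.imwrite('pics/end.png',np.hstack([cv2.resize(p[60:320,170:430,::-1],None,fx=1.5,fy=1.5),cv2.resize(p2[80:340,90:350,::-1],None,fx=1.5,fy=1.5)]))
E
```

```text
927 [0.1074873  0.12700098 0.13030771] ((470.80657958984375, -167.7430419921875), (61.31277084350586, 60.07742691040039), 78.69322967529297)
mat x,y 0.018271876806640594 -0.015384561437988303
top slope [-0.01322112 -0.08403404  0.11844684]
```

View pics/end.png

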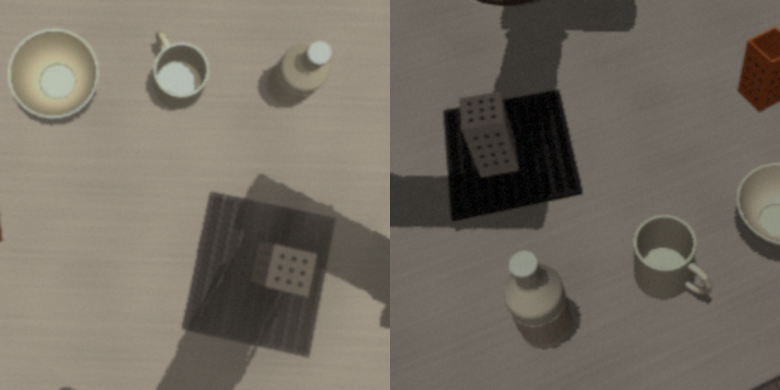

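The cup stands closed end up on the mat: dotted bottom at left panel (290,270), standing at right panel (492,140). The bystanders are where they were. I'll check that the top is level, then hand in.

```bash
python3 - <<'E'
from h import *
p,d,c=grab('top'); W=pts(d,c); Z=W[...,2]
m=np.zeros(d.shape,bool); m[150:340,270:420]=1; m&=(Z>.118)&(Z<.145)
A=np.c_[W[m][:,:2],np.ones(m.sum())]; s=np.linalg.lstsq(A,Z[m],rcond=None)[0]
print(m.sum(),np.median(Z[m]),s)
if np.hypot(*s[:2])<.04: print(job_done())
E
```

```text
878 0.12716423232399954 [-0.00027522 -0.00529447  0.12636237]
the job is handed in; nothing more can be done
None
```

The grey metal cup stands level and mouth-down on the drain mat with its whole rim on it. The gripper is clear, the bowl, mug and soap were not touched, and the job was handed in at about 25 s.

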